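# Slide the pin box cover off its tiled step and close the hair pin box

## Task

The flat steel cover of the hair pin box lies in the shallow channel on top of the little tiled step, too low between the side strips to be gripped there. Slide it along the channel until its end sticks out over the step's open edge on the robot's side, pinch the overhanging end by its two long sides, and lay the cover flat and square on the open hair pin box so that it closes it, then let go. Do not let the cover fall onto the ledge, and leave the soap and its tray, the hair rollers, the cream jar and the comb where they are.

Things in the scene. Friction and masses are not known exactly. Their poses are not given: they have to be found in the camera images.
- cover_center (a point): Centre (half-way up) of the loose flat cover: plain stainless plate 140 (x) x 60 (y) x 6 mm, about 85 to 170 g. It starts lying flat in the step's channel, wholly on the step, long side along the channel (within 0.03 rad; x away from the robot). Ordinary friction: a few newtons on its rear end slide it.
- step: Fixed tiled step 200 (x) x 86 mm (y). Origin under its centre, on the ledge. x runs along the channel, away from the robot (turned up to 0.35 rad): open edge on the robot's side at x = -100 mm, rear edge at +100 mm, both ends without a stop. Flat channel floor 70 mm up; two side strips 8 mm wide, tops 82 mm up, leave a 70 mm wide channel (5 mm beside the cover on each side).
- pinbox_rim (a point): Centre of the open mouth of the hair pin box, at rim height, 45 mm above the ledge. Loose open stainless box 128 (x, long) x 46 (y) x 45 mm high, walls 4 mm, 0.5 kg, left or right of the step. The closed cover's centre is 3 mm above this point, long side along the box's x (either way round), standing out 6 mm at each end and 7 mm at each side.
- soap_tray: Cracked green ceramic soap tray 120 x 80 x 20 mm between step and box; origin at the centre of its underside. Leave alone.
- soap: Bar of soap 70 x 45 x 22 mm in the soap tray (its top 28 mm above the ledge); origin under its centre. Leave alone.
- roller_low: Lower of two stacked upright hair rollers, 52 mm diameter, 65 mm high; origin under its centre. Leave alone.
- roller_top: Upper of the two stacked rollers, same size (stack 130 mm high), behind the step and the box; origin under its centre. Leave alone.
- cream_jar: Low cream jar, 72 mm diameter, 55 mm high, at the right side; origin under its centre. Leave alone.
- comb: Flat black comb 170 x 42 x 6 mm at the right side; origin under its centre. It has nothing to do with the pin box. Leave alone.
- waste_bin: Fixed blue tilt-out waste bin, 240 mm wide, about 270 mm deep with its tilted front, 260 mm high, at the left side; origin under the centre of its 200 x 240 mm body. Keep clear.

How it is judged (in metres and radians):
On the way, in this order (a step that is already met when the one before it is completed fails the run):
1. The cover, still lying flat on the step, sticks out at least 15 mm over the open edge on the robot's side (x of cover_center in the frame of step between -0.1 and -0.045 m and angle between cover_center's own z axis and vertical below 0.1 rad and z of cover_center in the frame of step below 0.077 m), for 0.1 s.
2. The cover is held by the fingers and lifted clear of the step (contact force between the fingers and cover above 1 N and contact force between cover and step below 0.05 N and height (world z) of cover_center above 0.085 m), for 0.1 s.
At the end, for the whole second after the job is handed in: The cover lies flat and at rest on the rim of the upright pin box: centre within 10 mm of the box's centre along and across, long sides within 0.15 rad of parallel, tilt under 0.05 rad, released (x of cover_center in the frame of pinbox_rim between -0.01 and 0.01 m and y of cover_center in the frame of pinbox_rim between -0.01 and 0.01 m and z of cover_center in the frame of pinbox_rim between 0.001 and 0.006 m and angle between the x axis of cover_center and the x axis of pinbox_rim, either way round below 0.15 rad and angle between each of cover_center, pinbox_rim's own z axis and vertical below 0.05 rad and height (world z) of pinbox_rim below 0.05 m and linear speed of cover below 0.02 m/s and contact force between the fingers and cover below 0.05 N); the robot touches nothing.
It fails at once if The cover falls onto the ledge (height (world z) of cover_center below 0.03 m).
It fails at once if The soap, its tray, a roller, the jar or the comb is pushed or knocked more than 30 mm (distance of any of soap_tray, soap, roller_low, roller_top, cream_jar, comb from where it was at the start of the episode above 0.03 m).
It also fails if it takes over 64 s, if anything falls off the work surface, if the arm or the gripper's body presses on something with over 40 N, if the wrist force passes 120 N, or if a joint passes its speed limit or range.

## Robot

A 6-joint arm with a two-finger parallel gripper is mounted at the origin on the work surface. World frame = base frame: x ahead of the robot, y to its left, z up, the work surface at z = 0. Lengths are in m, angles in degrees, forces in N, time in s.
With the tool pointing down it reaches from about 0.3 to 0.75 m from the base axis. Payload 8.5 kg.
Tool frame: the origin (TCP) lies midway between the tips of the shut fingers; the grasp point (between the pads) lies 19 mm behind it; y points along the fingers, z is the direction in which the jaws open and shut, and the axes are right-handed (so a half turn about y gives the same grasp; the last joint's range is limited). The gripper opens to 85 mm and grips with 20 to 120 N. Pads are 22 mm wide; open, the fingers measure 114 mm over their backs; the gripper's body (76 mm by 85 mm) begins 54 mm behind the grasp point. The pads swing forward as they close: fully open they stand 13 mm farther back than shut.
Start: joints at [-86.878, 21.807, 74.336, -0, 83.858, -12.336], TCP at [0.147, -0.53, 0.231] pointing down, gripper open.
Joint ranges: [-178.18, 178.18], [-50.72, 133.34], [12.68, 142.11], [-81.47, 261.47], [9.98, 163.14], [-165.26, 165.26]. Speed limits (degrees/s): [136.94, 136.94, 180, 180, 180, 180].

## Interface

Orientations are given as a 3x3 rotation matrix whose columns are the frame's x, y, z axes.
In Python, from rig import status, imaging, job gives the robot as it stands. The module is installed in compiled form; this text tells all that it offers.
- The arm moves only by the tool jog_arm, never from a script. Its argument "rows" is a list of rows, each an object of numbers: "hand": the opening, from 0 (shut) to 1 (fully open); "dx", "dy", "dz": the shift along the tool's x, y, z in cm; "ax", "ay", "az": the turn, a rotation vector about the tool's x, y, z in degrees. In form: [{"hand": .., "dx": .., "dy": .., "dz": .., "ax": .., "ay": .., "az": ..}, ...]. A call has exactly 5 rows; each row shifts and turns the commanded pose from where the row before left it, along the tool's axes as they then stand; what a row does not reach is not made up. A row lasts 1/12 s, in which the tool goes at most 41.7 mm and 7.16 degrees, less where a joint would pass 70% of its speed; a pose out of reach is approached as far as the arm can. A call is refused whole if a number of a shift passes 4.17 or a number of a turn 7.16, either way. A call with a gripper value outside its range is refused whole. The fingers move at their own pace and stop on an object; "newtons" is the grip in N (left out, the last holds). Time passes only in rows, so rows that do not move let the fingers close, or fill a call up. It gives the time, the measured TCP pose, the force and the opening at its end, in the units of the state.
- status.observe(): the state, without advancing time (a new reading comes with each control period).
- imaging.get_image(name): name is "side" or "top"; returns the picture (420x560x3 uint8, red, green, blue); there is no depth.
- imaging.camera_model(name): a dict with "K" (3x3 intrinsics, pixels), "position" and "rotation" of the camera in the world. Camera axes: x right, y down, z forward; pixel columns grow to the right and rows downward; lengths in m; the calibration is good to about 2 mm. A picture is of the moment at which its call begins. camera_model takes no time and is no camera call.
- job.close_job(): hands the job in, once; it reports no verdict.
The state is a dict: "time_s": time; "q": joint angles; "qvel": joint speeds; "joint_efforts": joint torques, N m; "position": TCP position; "tool_rot": TCP orientation; "ft_force": force on the tool from outside, world axes, zero at the start; "wrist_torque": the same for the moment, N m; "grip_width": finger opening in m.
Only numpy, scipy, OpenCV 4.12 (cv2) and the standard library are available. Lean on these libraries where they do the work, as an engineer would, in place of code of your own. Each camera call takes 0.05 s, during which the arm holds its last target.

## Working session

There is one attempt and no reset: what is moved stays moved. The work goes in short steps, Python scripts to look and compute and a tool call to move; the robot and the scene stay as the last step left them, time stands still between calls to the robot, and variables do not carry over. Pictures are saved under pics/ and viewed, and the job is handed in when it is done.

Besides the shell and the picture viewer there is one more tool, called as name(argument=value, ...) on one line, values as JSON. jog_arm: Moves the arm, as the interface text tells. Its arguments: {"type":"object","properties":{"rows":{"type":"array"},"newtons":{"type":"number"}},"required":["rows"]}

```bash
mkdir -p pics
python3 - <<'E'
from rig import status, imaging
import cv2,numpy as np
np.set_printoptions(precision=4,suppress=True)
for n in("side","top"):
    im=imaging.get_image(n); cv2.imwrite(f"pics/{n}0.png",im[:,:,::-1]); m=imaging.camera_model(n)
    print(n,m["K"],m["position"],m["rotation"])
s=status.observe()
print(s)
E
```

```text
side [[426.8864   0.     284.4808]
 [  0.     426.8864 214.7569]
 [  0.       0.       1.    ]] [0.181  0.8681 0.714 ] [[-0.8995 -0.2471  0.3604]
 [-0.4369  0.4975 -0.7494]
 [ 0.0059 -0.8315 -0.5555]]
top [[420.9057   0.     285.5399]
 [  0.     420.9057 210.1829]
 [  0.       0.       1.    ]] [0.3513 0.0347 1.1495] [[-0.0145 -0.976   0.2171]
 [-0.9999  0.0148 -0.0003]
 [-0.0029 -0.2171 -0.9761]]
{'time_s': 0.1, 'q': array([-86.878 ,  21.8362,  74.3796,  -0.0012,  83.8575, -12.3365]), 'qvel': array([-0.0189, -0.1378, -0.1386, -0.0306,  0.0531,  0.0596]), 'joint_efforts': array([  0.0033, -44.9217, -23.1656,  -0.0002,   0.0037,  -0.    ]), 'position': array([ 0.1466, -0.5298,  0.2308]), 'tool_rot': array([[-0.9638, -0.0001,  0.2665],
       [-0.2665,  0.0013, -0.9638],
       [-0.0003, -1.    , -0.0013]]), 'ft_force': array([-0.4338,  0.7877, -0.4795]), 'wrist_torque': array([-0.0431, -0.0317,  0.0204]), 'grip_width': 0.08568017534177484}
```

View pics/side0.png

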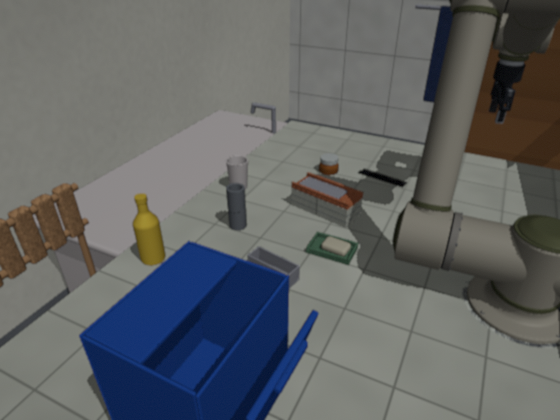

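View pics/top0.png

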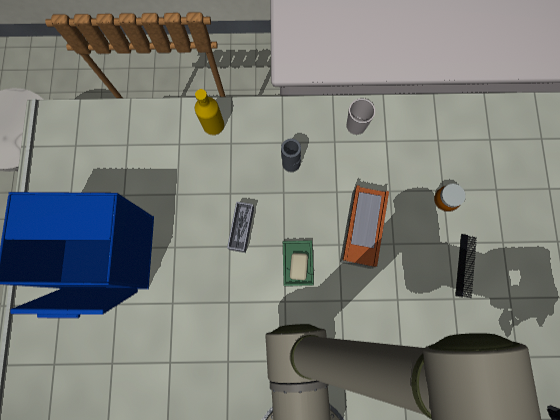

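The top view shows the step at about (365,224) with the grey cover in its channel, the pin box at (242,226), the soap tray at (298,263), the rollers at (291,155), the jar at (450,197) and the comb at (466,265). I'll zoom in.

Run:
```python
import cv2
t=cv2.imread("pics/top0.png"); s=cv2.imread("pics/side0.png")
cv2.imwrite("pics/tz1.png",cv2.resize(t[170:280,220:400],None,fx=4.4,fy=4.4,interpolation=cv2.INTER_CUBIC))
cv2.imwrite("pics/sz1.png",cv2.resize(s[160:300,230:380],None,fx=4.2,fy=4.2,interpolation=cv2.INTER_CUBIC))
```

```text
(no output)
```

View pics/tz1.png

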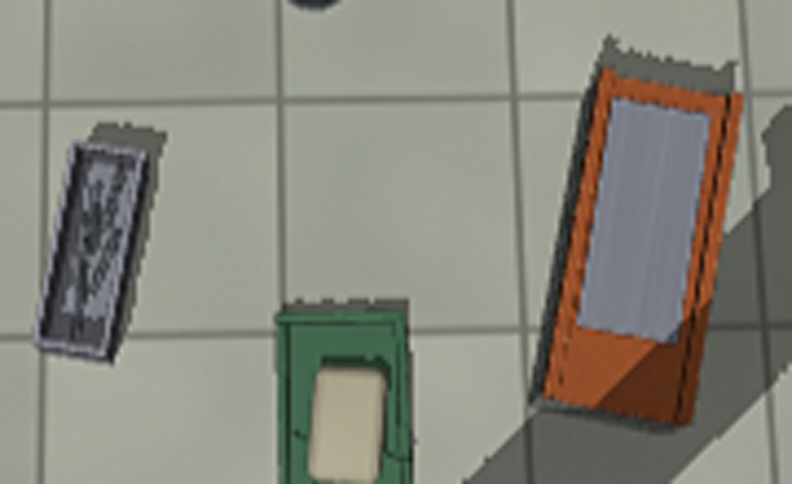

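View pics/sz1.png

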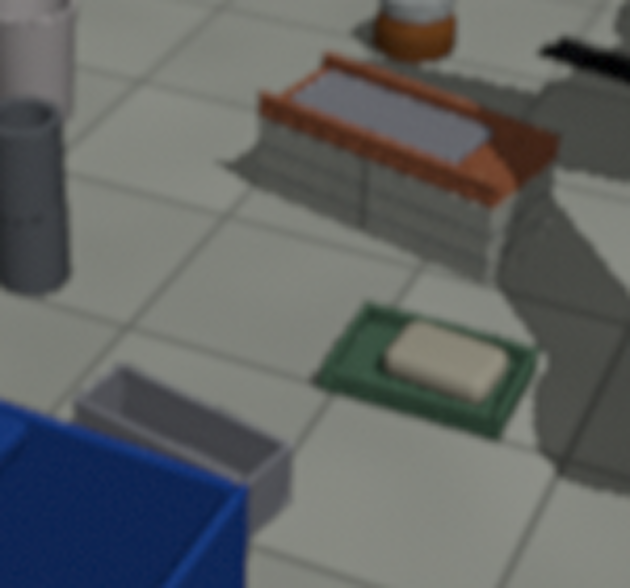

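```bash
cat > h.py <<'E'
import cv2,numpy as np
from rig import imaging,status
np.set_printoptions(precision=4,suppress=True)
def ray(n,uv):
    m=imaging.camera_model(n);uv=np.atleast_2d(np.asarray(uv,float))
    d=np.c_[uv,np.ones(len(uv))]@np.linalg.inv(m["K"]).T@np.array(m["rotation"]).T
    return np.array(m["position"]),d
def plane(n,uv,z):
    p,d=ray(n,uv);return (p+d*((z-p[2])/d[:,2])[:,None])[:,:2]
def tri(ut,us):
    p,d=ray("top",ut);q,e=ray("side",us);out=[]
    for a,b in zip(d,e):
        A=np.c_[a,-b];s=np.linalg.lstsq(A,q-p,rcond=None)[0]
        x,y=p+a*s[0],q+b*s[1];out.append(np.r_[(x+y)/2,np.linalg.norm(x-y)])
    return np.array(out)
def rect(P):
    (c,(w,h),a)=cv2.minAreaRect((P*1000).astype(np.float32))
    if w<h:w,h,a=h,w,a+90
    return np.array(c)/1000,w,h,(a+90)%180-90   # angle of long axis vs world x
def comps(mask):
    c,_=cv2.findContours(mask.astype(np.uint8),cv2.RETR_EXTERNAL,cv2.CHAIN_APPROX_NONE)
    return sorted(c,key=cv2.contourArea,reverse=True)
E
python3 - <<'E'
from h import *
t=cv2.imread("pics/top0.png")
b,g,r=[t[:,:,i].astype(int) for i in range(3)]
roi=np.zeros(t.shape[:2],bool);roi[170:280,330:400]=1
c=comps(roi&(b>r+8)&(b>80))[0][:,0]; print("cover",len(c),rect(plane("top",c,.076)))
c=comps(roi&(r>b+25))[0][:,0]; print("step",len(c),rect(plane("top",c,.082)))
q=lambda L:(np.array(L)+.5)/4.4+[220,170]-.5
qs=lambda L:(np.array(L)+.5)/4.2+[230,160]-.5
bt=q([(75,143),(150,150),(113,360),(37,347)]);bs=qs([(75,405),(125,367),(292,455),(248,490)])
print("box",rect(plane("top",bt,.045)),rect(plane("side",bs,.045)));print(tri(bt,bs))
ct=q([(612,98),(710,115),(680,343),(578,325)]);cs=qs([(296,100),(338,72),(492,128),(452,162)])
print("cov",rect(plane("top",ct,.076)),rect(plane("side",cs,.076)));print(tri(ct,cs))
st=q([(603,68),(742,95),(691,425),(540,400)]);ss=qs([(262,95),(328,55),(560,140),(497,203)])
print("step",rect(plane("top",st,.082)),rect(plane("side",ss,.082)));print(tri(st,ss))
rl=q([(315,5)]);print("tray corners",plane("top",q([(278,313),(405,310)]),.02))
E
```

```text
cover 141 (array([ 0.5627, -0.1742]), 136.40460205078125, 58.271907806396484, -11.672126770019531)
step 215 (array([ 0.5468, -0.1722]), 203.05209350585938, 87.59261322021484, -12.76300048828125)
box (array([0.5557, 0.1538]), 130.63504028320312, 46.36326599121094, -9.64453125) (array([0.5501, 0.1608]), 126.72335052490234, 45.51970291137695, -11.324783325195312)
[[0.6211 0.1661 0.0405 0.0027]
 [0.6148 0.1195 0.0389 0.0059]
 [0.489  0.143  0.0339 0.0005]
 [0.4963 0.188  0.0406 0.0004]]
cov (array([ 0.5626, -0.175 ]), 139.19960021972656, 59.9140625, -10.992706298828125) (array([ 0.5567, -0.1779]), 133.86593627929688, 56.447509765625, -11.817512512207031)
[[ 0.6298 -0.1598  0.0806  0.0111]
 [ 0.6207 -0.2181  0.0767  0.0088]
 [ 0.4879 -0.1911  0.0766  0.0013]
 [ 0.4977 -0.1323  0.0785  0.0039]]
step (array([ 0.5458, -0.1717]), 202.83071899414062, 87.2168197631836, -12.368026733398438) (array([ 0.5393, -0.1626]), 206.35641479492188, 96.08014678955078, -13.43927001953125)
[[ 0.6512 -0.1546  0.0811  0.0053]
 [ 0.6346 -0.2373  0.0778  0.0043]
 [ 0.44   -0.1944  0.0779  0.0019]
 [ 0.4562 -0.1092  0.0705  0.0022]]
tray corners [[ 0.5179  0.043 ]
 [ 0.5186 -0.0351]]
```

Heights triangulate to about 77–80 mm for the cover and step tops and 39 mm for the box rim, as expected. The step's yaw is about -12.6°, and the cover sits at step x≈+16 mm. I'll turn the tool by 28° and shut the fingers for pushing.

jog_arm(rows=[{"hand":0,"ay":5.6,"dy":-1},{"hand":0,"ay":5.6,"dy":-1},{"hand":0,"ay":5.6},{"hand":0,"ay":5.6},{"hand":0,"ay":5.6}], newtons=40)

```text
invalid input at $.rows[0]: expected keys hand, dx, dy, dz, ax, ay, az
```

```bash
cat >> h.py <<'E'
th=np.deg2rad(-12.6);U=np.array([np.cos(th),np.sin(th)]);V=np.array([-U[1],U[0]]);S=np.array([.5465,-.172])
def sp(x,y): return S+x*U+y*V
def delta(xy,z):
    s=status.observe();R=s["tool_rot"]
    print("t",s["time_s"],"pos",s["position"],"F",s["ft_force"],"w",s["grip_width"],"xyaw",np.degrees(np.arctan2(R[1,0],R[0,0])),"down",R[2,1])
    print("target",xy,z,"tool delta cm",100*R.T@(np.r_[xy,z]-s["position"]))
E
python3 -c "
from h import *
delta(sp(.125,0.003),.15)"
```

```text
t 0.1 pos [ 0.1466 -0.5298  0.2308] F [-0.4338  0.7877 -0.4795] w 0.08568017534177484 xyaw -164.54137476438711 down -0.9999991808050925
target [ 0.6691 -0.1963] 0.15 tool delta cm [-59.2541   8.1165 -18.2041]
```

jog_arm(rows=[{"hand":0,"dx":0,"dy":0,"dz":0,"ax":0,"ay":5.6,"az":0},{"hand":0,"dx":0,"dy":0,"dz":0,"ax":0,"ay":5.6,"az":0},{"hand":0,"dx":0,"dy":0,"dz":0,"ax":0,"ay":5.6,"az":0},{"hand":0,"dx":0,"dy":0,"dz":0,"ax":0,"ay":5.6,"az":0},{"hand":0,"dx":0,"dy":0,"dz":0,"ax":0,"ay":5.6,"az":0}], newtons=40)

```text
time_s: 0.52
position: [0.1466, -0.5299, 0.231]
tool_rot: [[-0.975, -0.0, -0.222], [0.222, 0.001, -0.975], [0.0, -1.0, -0.001]]
ft_force: [-0.1, 0.0, 0.4]
grip_width: 0.0257
```

```bash
python3 -c "
from h import *
delta(sp(.125,0.003),.15)"
```

```text
t 0.5167 pos [ 0.1466 -0.5299  0.231 ] F [-0.082   0.0193  0.4003] w 0.025684489075284537 xyaw 167.17971249865988 down -0.9999996240759365
target [ 0.6691 -0.1963] 0.15 tool delta cm [-43.5539   8.1225 -44.1144]
```

jog_arm(rows=[{"hand":0,"dx":-2.7,"dy":0,"dz":-2.75,"ax":0,"ay":0,"az":0},{"hand":0,"dx":-2.7,"dy":0,"dz":-2.75,"ax":0,"ay":0,"az":0},{"hand":0,"dx":-2.7,"dy":0,"dz":-2.75,"ax":0,"ay":0,"az":0},{"hand":0,"dx":-2.7,"dy":0,"dz":-2.75,"ax":0,"ay":0,"az":0},{"hand":0,"dx":-2.7,"dy":0,"dz":-2.75,"ax":0,"ay":0,"az":0}])

```text
time_s: 0.93
position: [0.3094, -0.4238, 0.2311]
tool_rot: [[-0.976, -0.0, -0.218], [0.218, 0.001, -0.976], [0.0, -1.0, -0.001]]
ft_force: [0.4, -1.5, 1.0]
grip_width: -0.0001
```

jog_arm(rows=[{"hand":0,"dx":-2.7,"dy":0,"dz":-2.75,"ax":0,"ay":0,"az":0},{"hand":0,"dx":-2.7,"dy":0,"dz":-2.75,"ax":0,"ay":0,"az":0},{"hand":0,"dx":-2.7,"dy":0,"dz":-2.75,"ax":0,"ay":0,"az":0},{"hand":0,"dx":-2.7,"dy":0,"dz":-2.75,"ax":0,"ay":0,"az":0},{"hand":0,"dx":-2.7,"dy":0,"dz":-2.75,"ax":0,"ay":0,"az":0}])

```text
time_s: 1.35
position: [0.4712, -0.3188, 0.2311]
tool_rot: [[-0.976, -0.0, -0.217], [0.217, 0.0, -0.976], [0.001, -1.0, -0.0]]
ft_force: [0.5, -0.7, 0.3]
grip_width: 0.0003
```

jog_arm(rows=[{"hand":0,"dx":-2.7,"dy":0,"dz":-2.75,"ax":0,"ay":0,"az":0},{"hand":0,"dx":-2.7,"dy":0,"dz":-2.75,"ax":0,"ay":0,"az":0},{"hand":0,"dx":-2.7,"dy":0,"dz":-2.75,"ax":0,"ay":0,"az":0},{"hand":0,"dx":-2.7,"dy":0,"dz":-2.75,"ax":0,"ay":0,"az":0},{"hand":0,"dx":-2.7,"dy":0,"dz":-2.75,"ax":0,"ay":0,"az":0}])

```text
time_s: 1.77
position: [0.6328, -0.2139, 0.2309]
tool_rot: [[-0.976, -0.001, -0.217], [0.217, 0.0, -0.976], [0.001, -1.0, -0.0]]
ft_force: [-0.4, 0.4, 0.6]
grip_width: -0.0
```

```bash
python3 -c "
from h import *
delta(sp(.125,0.002),.10)
for n in('top','side'): cv2.imwrite('pics/%s1.png'%n,imaging.get_image(n)[:,:,::-1])"
```

```text
t 1.7667 pos [ 0.6328 -0.2139  0.2309] F [-0.3529  0.3619  0.5958] w -2.4127419877269e-05 xyaw 167.46642077889305 down -0.9999995790109513
target [ 0.6689 -0.1973] 0.1 tool delta cm [-3.1812 13.0861 -2.396 ]
```

jog_arm(rows=[{"hand":0,"dx":-1.6,"dy":0,"dz":-1.2,"ax":0,"ay":0,"az":0},{"hand":0,"dx":-1.6,"dy":2,"dz":-1.2,"ax":0,"ay":0,"az":0},{"hand":0,"dx":0,"dy":3.8,"dz":0,"ax":0,"ay":0,"az":0},{"hand":0,"dx":0,"dy":3.8,"dz":0,"ax":0,"ay":0,"az":0},{"hand":0,"dx":0,"dy":3.4,"dz":0,"ax":0,"ay":0,"az":0}])

```text
time_s: 2.28
position: [0.6671, -0.1988, 0.0988]
tool_rot: [[-0.976, -0.002, -0.217], [0.217, 0.001, -0.976], [0.002, -1.0, -0.0]]
ft_force: [1.0, -0.7, -0.6]
grip_width: 0.0005
```

```bash
python3 -c "
from h import *
delta(sp(.125,0.002),.074)
a=[]
for n in('top','side'): 
  i=imaging.get_image(n)[:,:,::-1]; cv2.imwrite('pics/%s2.png'%n,i); 
  c=i[120:260,300:440] if n=='top' else i[120:260,250:390]
  a.append(cv2.resize(c,(398,398),interpolation=cv2.INTER_CUBIC))
cv2.imwrite('pics/z2.png',np.hstack(a))"
```

```text
t 2.2833 pos [ 0.6671 -0.1988  0.0988] F [ 0.9527 -0.724  -0.6009] w 0.00046771667741650415 xyaw 167.4594467214881 down -0.9999985324849893
target [ 0.6689 -0.1973] 0.074 tool delta cm [-0.1501  2.4778 -0.1835]
```

View pics/z2.png

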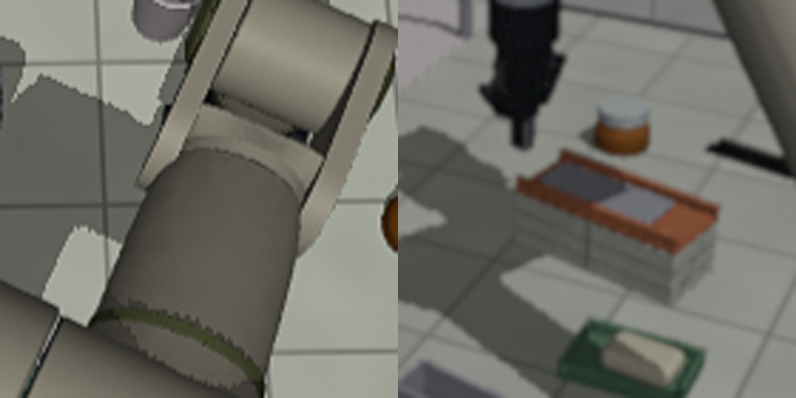

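jog_arm(rows=[{"hand":0,"dx":-0.1,"dy":0.9,"dz":-0.15,"ax":0,"ay":0,"az":0},{"hand":0,"dx":0,"dy":0.9,"dz":0,"ax":0,"ay":0,"az":0},{"hand":0,"dx":0,"dy":0.8,"dz":0,"ax":0,"ay":0,"az":0},{"hand":0,"dx":0,"dy":0,"dz":0,"ax":0,"ay":0,"az":0},{"hand":0,"dx":0,"dy":0,"dz":0,"ax":0,"ay":0,"az":0}])

```text
time_s: 2.8
position: [0.6694, -0.1978, 0.0759]
tool_rot: [[-0.976, 0.001, -0.217], [0.217, -0.0, -0.976], [-0.001, -1.0, 0.0]]
ft_force: [-0.5, 0.3, -0.0]
grip_width: -0.0002
```

jog_arm(rows=[{"hand":0,"dx":0.3,"dy":0,"dz":0,"ax":0,"ay":0,"az":0},{"hand":0,"dx":0.3,"dy":0,"dz":0,"ax":0,"ay":0,"az":0},{"hand":0,"dx":0.3,"dy":0,"dz":0,"ax":0,"ay":0,"az":0},{"hand":0,"dx":0.3,"dy":0,"dz":0,"ax":0,"ay":0,"az":0},{"hand":0,"dx":0.3,"dy":0,"dz":0,"ax":0,"ay":0,"az":0}])

```text
time_s: 3.22
position: [0.6543, -0.1943, 0.0756]
tool_rot: [[-0.976, 0.0, -0.217], [0.217, -0.0, -0.976], [-0.0, -1.0, 0.0]]
ft_force: [1.1, 0.1, 0.1]
grip_width: -0.0004
```

jog_arm(rows=[{"hand":0,"dx":0.3,"dy":0,"dz":0,"ax":0,"ay":0,"az":0},{"hand":0,"dx":0.3,"dy":0,"dz":0,"ax":0,"ay":0,"az":0},{"hand":0,"dx":0.3,"dy":0,"dz":0,"ax":0,"ay":0,"az":0},{"hand":0,"dx":0.3,"dy":0,"dz":0,"ax":0,"ay":0,"az":0},{"hand":0,"dx":0.3,"dy":0,"dz":0,"ax":0,"ay":0,"az":0}])

```text
time_s: 3.63
position: [0.6397, -0.1911, 0.0753]
tool_rot: [[-0.976, 0.0, -0.217], [0.217, -0.0, -0.976], [-0.0, -1.0, 0.0]]
ft_force: [-0.1, 0.4, -0.0]
grip_width: 0.0003
```

```bash
cat > look.py <<'E'
import sys
from h import *
delta(sp(-.07+.07+.011,0),.073)
k=sys.argv[1];a=[]
for n in('top','side'): 
  i=imaging.get_image(n)[:,:,::-1]; cv2.imwrite(f'pics/{n}{k}.png',i); 
  c=i[150:290,270:410] if n=='top' else i[130:270,250:390]
  a.append(cv2.resize(c,(398,398),interpolation=cv2.INTER_CUBIC))
cv2.imwrite(f'pics/z{k}.png',np.hstack(a))
E
python3 look.py 3
```

```text
t 3.6333 pos [ 0.6397 -0.1911  0.0753] F [-0.1013  0.4333 -0.0493] w 0.00029822492530859595 xyaw 167.45891035476686 down -0.999999998690949
target [ 0.5572 -0.1744] 0.073 tool delta cm [8.4113 0.2323 0.1624]
```

View pics/z3.png

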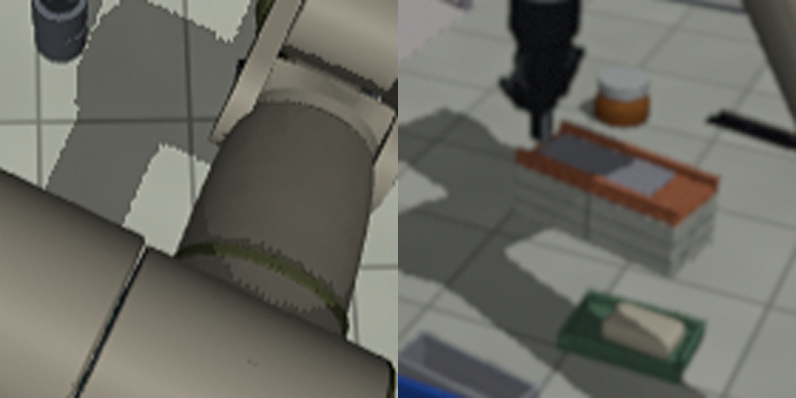

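Tip is at 75.3 mm, too near the cover's top face (76 mm). I'll back off, drop 3 mm and push again.

jog_arm(rows=[{"hand":0,"dx":-0.8,"dy":0,"dz":0.1,"ax":0,"ay":0,"az":0},{"hand":0,"dx":-0.8,"dy":0,"dz":0,"ax":0,"ay":0,"az":0},{"hand":0,"dx":0,"dy":0.25,"dz":0,"ax":0,"ay":0,"az":0},{"hand":0,"dx":0,"dy":0,"dz":0,"ax":0,"ay":0,"az":0},{"hand":0,"dx":0,"dy":0,"dz":0,"ax":0,"ay":0,"az":0}])

```text
time_s: 4.15
position: [0.6549, -0.1954, 0.0724]
tool_rot: [[-0.976, -0.001, -0.217], [0.217, 0.0, -0.976], [0.001, -1.0, -0.0]]
ft_force: [-0.0, 0.4, -0.2]
grip_width: 0.0002
```

jog_arm(rows=[{"hand":0,"dx":0.4,"dy":0,"dz":0,"ax":0,"ay":0,"az":0},{"hand":0,"dx":0.4,"dy":0,"dz":0,"ax":0,"ay":0,"az":0},{"hand":0,"dx":0.3,"dy":0,"dz":0,"ax":0,"ay":0,"az":0},{"hand":0,"dx":0.3,"dy":0,"dz":0,"ax":0,"ay":0,"az":0},{"hand":0,"dx":0.3,"dy":0,"dz":0,"ax":0,"ay":0,"az":0}])

```text
time_s: 4.57
position: [0.6384, -0.1918, 0.073]
tool_rot: [[-0.976, 0.0, -0.217], [0.217, -0.0, -0.976], [-0.0, -1.0, 0.0]]
ft_force: [1.1, 0.1, -0.3]
grip_width: 0.0001
```

jog_arm(rows=[{"hand":0,"dx":0.3,"dy":0,"dz":0,"ax":0,"ay":0,"az":0},{"hand":0,"dx":0.3,"dy":0,"dz":0,"ax":0,"ay":0,"az":0},{"hand":0,"dx":0.3,"dy":0,"dz":0,"ax":0,"ay":0,"az":0},{"hand":0,"dx":0.3,"dy":0,"dz":0,"ax":0,"ay":0,"az":0},{"hand":0,"dx":0.3,"dy":0,"dz":0,"ax":0,"ay":0,"az":0}])

```text
time_s: 4.98
position: [0.6239, -0.1886, 0.0729]
tool_rot: [[-0.976, 0.0, -0.217], [0.217, -0.0, -0.976], [-0.0, -1.0, 0.0]]
ft_force: [-0.6, -0.5, -0.2]
grip_width: 0.0001
```

```bash
python3 look.py 4
```

```text
t 4.9833 pos [ 0.6239 -0.1886  0.0729] F [-0.6178 -0.5249 -0.2359] w 6.972110262177355e-05 xyaw 167.45848217734812 down -0.9999999748628101
target [ 0.5572 -0.1744] 0.073 tool delta cm [ 6.8169 -0.0138  0.0598]
```

View pics/z4.png

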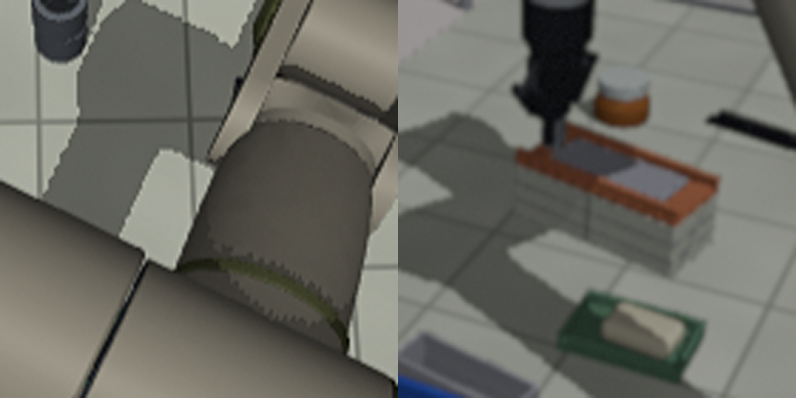

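The side view shows the cover's front end moved from (672,180) to (688,188) in the zoom, so it is being pushed. I'll carry on.

jog_arm(rows=[{"hand":0,"dx":0.4,"dy":0,"dz":0,"ax":0,"ay":0,"az":0},{"hand":0,"dx":0.4,"dy":0,"dz":0,"ax":0,"ay":0,"az":0},{"hand":0,"dx":0.4,"dy":0,"dz":0,"ax":0,"ay":0,"az":0},{"hand":0,"dx":0.4,"dy":0,"dz":0,"ax":0,"ay":0,"az":0},{"hand":0,"dx":0.4,"dy":0,"dz":0,"ax":0,"ay":0,"az":0}])

```text
time_s: 5.5
position: [0.6041, -0.1842, 0.0728]
tool_rot: [[-0.976, -0.0, -0.217], [0.217, 0.0, -0.976], [0.0, -1.0, -0.0]]
ft_force: [-0.2, -0.7, -0.3]
grip_width: -0.0002
```

jog_arm(rows=[{"hand":0,"dx":0.4,"dy":0,"dz":0,"ax":0,"ay":0,"az":0},{"hand":0,"dx":0.4,"dy":0,"dz":0,"ax":0,"ay":0,"az":0},{"hand":0,"dx":0.4,"dy":0,"dz":0,"ax":0,"ay":0,"az":0},{"hand":0,"dx":0.4,"dy":0,"dz":0,"ax":0,"ay":0,"az":0},{"hand":0,"dx":0.4,"dy":0,"dz":0,"ax":0,"ay":0,"az":0}])

```text
time_s: 5.92
position: [0.5847, -0.1799, 0.0728]
tool_rot: [[-0.976, -0.0, -0.217], [0.217, -0.0, -0.976], [0.0, -1.0, 0.0]]
ft_force: [0.7, -0.1, -0.3]
grip_width: -0.0002
```

```bash
python3 look.py 5
```

```text
t 5.9167 pos [ 0.5847 -0.1799  0.0728] F [ 0.7024 -0.0714 -0.3131] w -0.00024823965487417185 xyaw 167.4575550724193 down -0.9999999999108344
target [ 0.5572 -0.1744] 0.073 tool delta cm [ 2.7984 -0.0176  0.0616]
```

View pics/z5.png

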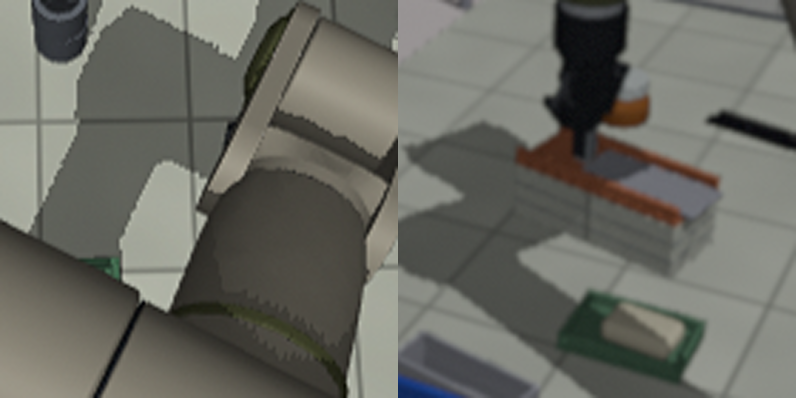

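jog_arm(rows=[{"hand":0,"dx":0.4,"dy":0,"dz":0,"ax":0,"ay":0,"az":0},{"hand":0,"dx":0.4,"dy":0,"dz":0,"ax":0,"ay":0,"az":0},{"hand":0,"dx":0.4,"dy":0,"dz":0,"ax":0,"ay":0,"az":0},{"hand":0,"dx":0.4,"dy":0,"dz":0,"ax":0,"ay":0,"az":0},{"hand":0,"dx":0.4,"dy":0,"dz":0,"ax":0,"ay":0,"az":0}])

```text
time_s: 6.43
position: [0.5652, -0.1755, 0.0729]
tool_rot: [[-0.976, 0.0, -0.217], [0.217, -0.0, -0.976], [-0.0, -1.0, 0.0]]
ft_force: [-0.1, -1.1, 0.3]
grip_width: -0.0002
```

jog_arm(rows=[{"hand":0,"dx":0.3,"dy":0,"dz":0,"ax":0,"ay":0,"az":0},{"hand":0,"dx":0.3,"dy":0,"dz":0,"ax":0,"ay":0,"az":0},{"hand":0,"dx":0.3,"dy":0,"dz":0,"ax":0,"ay":0,"az":0},{"hand":0,"dx":0,"dy":0,"dz":0,"ax":0,"ay":0,"az":0},{"hand":0,"dx":0,"dy":0,"dz":0,"ax":0,"ay":0,"az":0}])

```text
time_s: 6.85
position: [0.5566, -0.1736, 0.0728]
tool_rot: [[-0.976, -0.0, -0.217], [0.217, 0.0, -0.976], [0.0, -1.0, -0.0]]
ft_force: [0.3, 0.7, 0.8]
grip_width: -0.0002
```

```bash
python3 look.py 6
python3 - <<'E'
from h import *
t=cv2.imread("pics/side6.png")
cv2.imwrite("pics/sz6.png",cv2.resize(t[160:240,280:390],None,fx=7,fy=7,interpolation=cv2.INTER_CUBIC))
E
```

```text
t 6.85 pos [ 0.5566 -0.1736  0.0728] F [0.307  0.6858 0.8098] w -0.0002311487606503083 xyaw 167.45415324091337 down -0.9999999570834895
target [ 0.5572 -0.1744] 0.073 tool delta cm [-0.0775 -0.018   0.0633]
```

View pics/sz6.png

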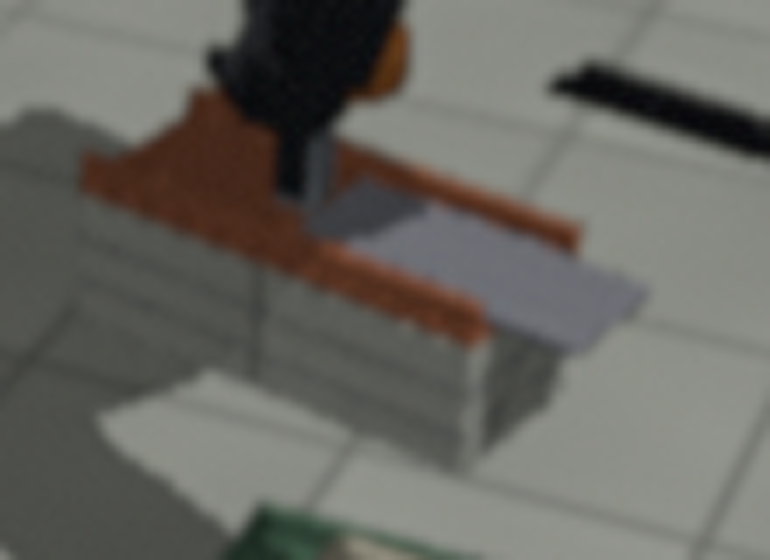

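The side zoom shows the cover's end overhanging, corners at (650,292) and (575,350), with the cover flat. I'll lift off and clear aside for an unobstructed top view.

jog_arm(rows=[{"hand":0,"dx":-0.4,"dy":0,"dz":0,"ax":0,"ay":0,"az":0},{"hand":0,"dx":0,"dy":-2,"dz":0,"ax":0,"ay":0,"az":0},{"hand":0,"dx":0,"dy":-3.5,"dz":0,"ax":0,"ay":0,"az":0},{"hand":0,"dx":0,"dy":-4,"dz":0,"ax":0,"ay":0,"az":0},{"hand":1,"dx":1.7,"dy":-1,"dz":3.6,"ax":0,"ay":0,"az":0}])

```text
time_s: 7.37
position: [0.5404, -0.2037, 0.1836]
tool_rot: [[-0.977, 0.009, -0.211], [0.211, -0.004, -0.977], [-0.01, -1.0, 0.002]]
ft_force: [0.9, -0.4, 0.8]
grip_width: 0.0111
```

jog_arm(rows=[{"hand":1,"dx":1.7,"dy":0,"dz":3.6,"ax":0,"ay":0,"az":0},{"hand":1,"dx":1.7,"dy":0,"dz":3.6,"ax":0,"ay":0,"az":0},{"hand":1,"dx":1.7,"dy":0,"dz":3.6,"ax":0,"ay":0,"az":0},{"hand":1,"dx":1.7,"dy":0,"dz":3.6,"ax":0,"ay":0,"az":0},{"hand":1,"dx":1.7,"dy":0,"dz":3.6,"ax":0,"ay":0,"az":0}])

```text
time_s: 7.78
position: [0.4131, -0.3647, 0.178]
tool_rot: [[-0.976, 0.0, -0.217], [0.217, -0.0, -0.976], [-0.0, -1.0, 0.0]]
ft_force: [0.7, -1.2, -0.1]
grip_width: 0.0721
```

jog_arm(rows=[{"hand":1,"dx":1.7,"dy":0,"dz":3.6,"ax":0,"ay":0,"az":0},{"hand":1,"dx":1.7,"dy":0,"dz":3.6,"ax":0,"ay":0,"az":0},{"hand":1,"dx":1.7,"dy":0,"dz":3.6,"ax":0,"ay":0,"az":0},{"hand":1,"dx":1.7,"dy":0,"dz":3.6,"ax":0,"ay":0,"az":0},{"hand":1,"dx":0,"dy":0,"dz":0,"ax":0,"ay":0,"az":0}])

```text
time_s: 8.2
position: [0.3125, -0.4942, 0.1774]
tool_rot: [[-0.975, -0.001, -0.223], [0.223, -0.002, -0.975], [0.001, -1.0, 0.002]]
ft_force: [-0.7, 0.7, 0.8]
grip_width: 0.0854
```

```bash
python3 look.py 7
python3 - <<'E'
from h import *
t=cv2.imread("pics/top7.png")
b,g,r=[t[:,:,i].astype(int) for i in range(3)]
roi=np.zeros(t.shape[:2],bool);roi[170:300,325:400]=1
m=roi&(b>r+6)&(b>80)
c=comps(m)[0][:,0]; print("cover",len(c),rect(plane("top",c,.076)))
c=comps(roi&(r>b+25))[0][:,0]; print("step",len(c),rect(plane("top",c,.082)))
v=cv2.resize(t[170:300,220:400],None,fx=4.4,fy=4.4,interpolation=cv2.INTER_CUBIC)
cv2.imwrite("pics/tz7.png",v)
E
```

```text
t 8.2 pos [ 0.3125 -0.4942  0.1774] F [-0.6837  0.6958  0.7834] w 0.08535145740304122 xyaw 167.12492967848283 down -0.9999977321900707
target [ 0.5572 -0.1744] 0.073 tool delta cm [-16.7381  10.3582 -36.653 ]
cover 153 (array([ 0.4792, -0.1545]), 136.5557098388672, 58.157371520996094, -12.475807189941406)
step 288 (array([ 0.5471, -0.1723]), 202.5493927001953, 87.81425476074219, -12.663581848144531)
```

View pics/tz7.png

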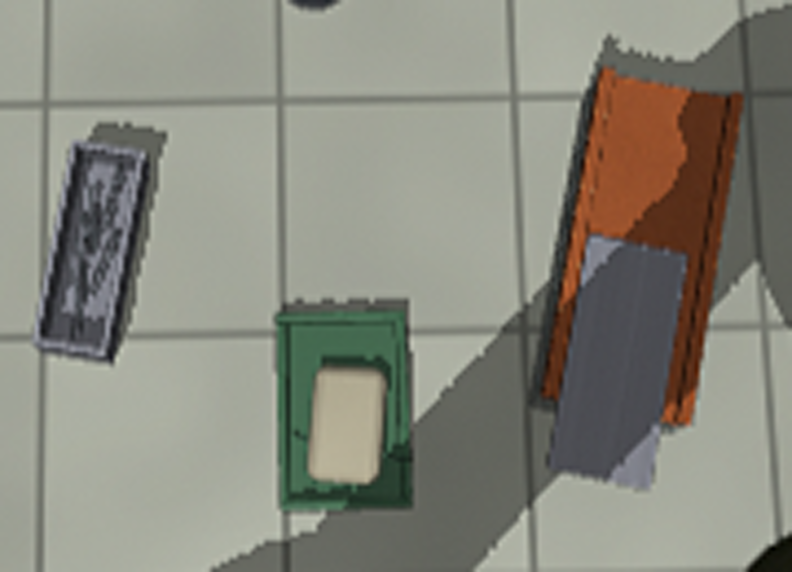

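The cover centre is at step x ≈ -70 mm and y ≈ +3 mm, yaw -12.5°. I'll grip it 53 mm forward of its centre.

```bash
python3 -c "
from h import *
a=np.deg2rad(-12.5);g=np.array([.4792,-.1545])-.053*np.array([np.cos(a),np.sin(a)])
delta(g,.13)
t=cv2.imread('pics/top7.png')
b,gg,r=[t[:,:,i].astype(int) for i in range(3)]
roi=np.zeros(t.shape[:2],bool);roi[190:265,215:265]=1
# box: bluish hue
c=comps(roi&(b>r+6))[0][:,0];print(len(c),rect(plane('top',c,.045)))
s=cv2.imread('pics/side7.png');cv2.imwrite('pics/sbox.png',cv2.resize(s[235:305,235:315],None,fx=8,fy=8,interpolation=cv2.INTER_CUBIC))
m=(roi&(b>r+6)).astype(np.uint8)*255
cv2.imwrite('pics/tbox.png',np.hstack([cv2.resize(t[190:265,215:265],None,fx=7,fy=7,interpolation=cv2.INTER_CUBIC),cv2.cvtColor(cv2.resize(m[190:265,215:265],None,fx=7,fy=7,interpolation=cv2.INTER_NEAREST),8)]))
"
```

```text
t 8.3 pos [ 0.3157 -0.4901  0.1775] F [-0.3259 -0.0605 -0.4344] w 0.08562653043672296 xyaw 167.30775051389352 down -0.9999998560743469
target [ 0.4275 -0.143 ] 0.13 tool delta cm [ -3.2804   4.7638 -36.3138]
121 (array([0.5554, 0.1573]), 129.07460021972656, 45.621097564697266, -10.489349365234375)
```

View pics/sbox.png

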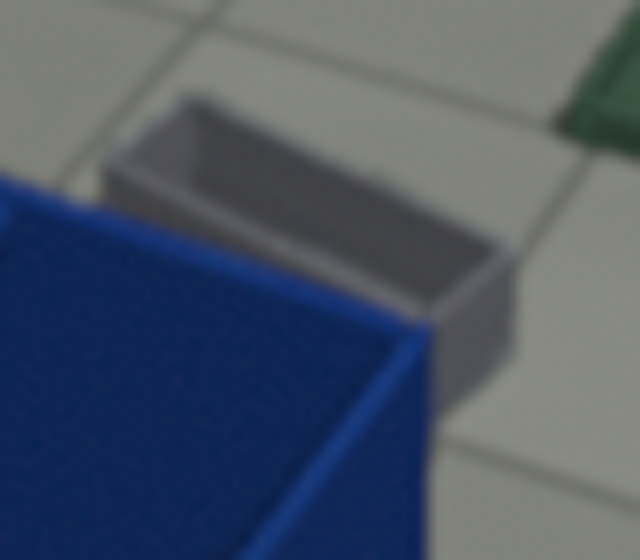

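View pics/tbox.png

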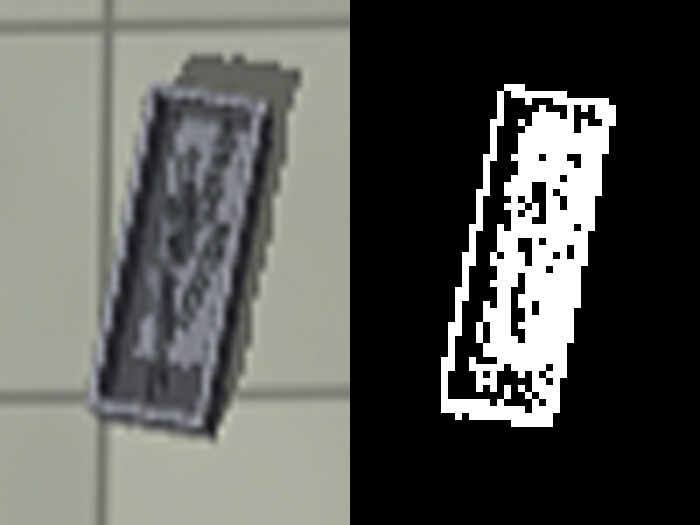

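jog_arm(rows=[{"hand":1,"dx":-0.33,"dy":0,"dz":-3.63,"ax":0,"ay":0,"az":0},{"hand":1,"dx":-0.33,"dy":0,"dz":-3.63,"ax":0,"ay":0,"az":0},{"hand":1,"dx":-0.33,"dy":0,"dz":-3.63,"ax":0,"ay":0,"az":0},{"hand":1,"dx":-0.33,"dy":0,"dz":-3.63,"ax":0,"ay":0,"az":0},{"hand":1,"dx":-0.33,"dy":0,"dz":-3.63,"ax":0,"ay":0,"az":0}])

```text
time_s: 8.72
position: [0.3729, -0.3127, 0.178]
tool_rot: [[-0.976, 0.0, -0.216], [0.216, 0.0, -0.976], [-0.0, -1.0, -0.0]]
ft_force: [1.2, 0.3, -0.0]
grip_width: 0.0851
```

jog_arm(rows=[{"hand":1,"dx":-0.33,"dy":0,"dz":-3.63,"ax":0,"ay":0,"az":0},{"hand":1,"dx":-0.33,"dy":0,"dz":-3.63,"ax":0,"ay":0,"az":0},{"hand":1,"dx":-0.33,"dy":0,"dz":-3.63,"ax":0,"ay":0,"az":0},{"hand":1,"dx":-0.33,"dy":0,"dz":-3.63,"ax":0,"ay":0,"az":0},{"hand":1,"dx":-0.33,"dy":0,"dz":-3.2,"ax":0,"ay":0,"az":0}])

```text
time_s: 9.13
position: [0.427, -0.1427, 0.1781]
tool_rot: [[-0.977, 0.0, -0.215], [0.215, 0.0, -0.977], [-0.0, -1.0, -0.0]]
ft_force: [0.5, 0.2, 0.3]
grip_width: 0.0854
```

```bash
python3 -c "
from h import *
a=np.deg2rad(-12.5);g=np.array([.4792,-.1545])-.053*np.array([np.cos(a),np.sin(a)])
delta(g,.05)
bs=(np.array([(105,160),(190,97),(517,247),(430,318)])+.5)/8+[235,235]-.5
print(rect(plane('side',bs,.045)))
bt=(np.array([(153,85),(270,100),(207,422),(93,405)])+.5)/7+[215,190]-.5
print(rect(plane('top',bt,.045)),tri(bt,bs),tri(bt,bs).mean(0))
"
```

```text
t 9.1333 pos [ 0.427  -0.1427  0.1781] F [0.4713 0.2477 0.3116] w 0.08536148399132346 xyaw 167.57763886303718 down -0.9999999183844707
target [ 0.4275 -0.143 ] 0.05 tool delta cm [-0.0443 12.8131  0.0253]
(array([0.5535, 0.156 ]), 125.96065521240234, 41.214500427246094, -9.896499633789062)
(array([0.5572, 0.1547]), 126.67764282226562, 45.638343811035156, -9.751922607421875) [[0.6206 0.166  0.0454 0.0034]
 [0.6153 0.1213 0.0406 0.0032]
 [0.4903 0.1447 0.0431 0.0031]
 [0.4979 0.1876 0.0459 0.0013]] [0.5561 0.1549 0.0438 0.0027]
```

Box rim: centre about (0.556, 0.156), triangulated rim height 44 mm, yaw about -10.2°. The views agree. Now I'll descend around the overhang.

jog_arm(rows=[{"hand":1,"dx":-0.05,"dy":3,"dz":0,"ax":0,"ay":0,"az":0},{"hand":1,"dx":0,"dy":3,"dz":0,"ax":0,"ay":0,"az":0},{"hand":1,"dx":0,"dy":2,"dz":0,"ax":0,"ay":0,"az":0},{"hand":1,"dx":0,"dy":2,"dz":0,"ax":0,"ay":0,"az":0},{"hand":1,"dx":0,"dy":1,"dz":0,"ax":0,"ay":0,"az":0}])

```text
time_s: 9.55
position: [0.4267, -0.1443, 0.0661]
tool_rot: [[-0.977, -0.002, -0.215], [0.215, 0.002, -0.977], [0.003, -1.0, -0.001]]
ft_force: [0.3, 0.6, -0.9]
grip_width: 0.086
```

```bash
python3 look.py 8;python3 - <<'E'
import cv2
t=cv2.imread("pics/side8.png")
cv2.imwrite("pics/sz8.png",cv2.resize(t[150:230,300:410],None,fx=7,fy=7,interpolation=cv2.INTER_CUBIC))
E
```

```text
t 9.55 pos [ 0.4267 -0.1443  0.0661] F [ 0.2675  0.644  -0.9253] w 0.08595261864276885 xyaw 167.57414846309524 down -0.9999960807359776
target [ 0.5572 -0.1744] 0.073 tool delta cm [-13.3935  -0.7272   0.1264]
```

View pics/sz8.png

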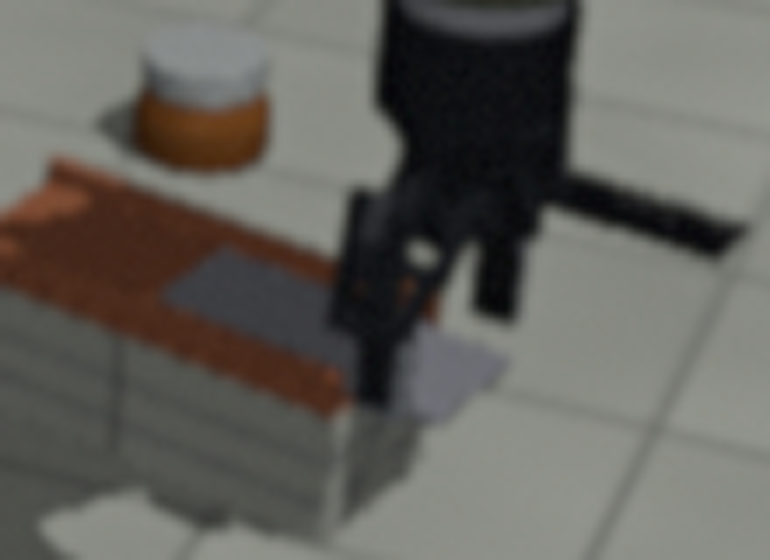

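The fingers straddle the overhang: near finger tip at (375,400), far one at (495,310). I'll go down the last 16 mm and close.

jog_arm(rows=[{"hand":1,"dx":0,"dy":0.8,"dz":0,"ax":0,"ay":0,"az":0},{"hand":1,"dx":0,"dy":0.6,"dz":0,"ax":0,"ay":0,"az":0},{"hand":1,"dx":0,"dy":0,"dz":0,"ax":0,"ay":0,"az":0},{"hand":1,"dx":0,"dy":0,"dz":0,"ax":0,"ay":0,"az":0},{"hand":1,"dx":0,"dy":0,"dz":0,"ax":0,"ay":0,"az":0}])

```text
time_s: 10.07
position: [0.4273, -0.1462, 0.0542]
tool_rot: [[-0.976, 0.001, -0.217], [0.217, -0.0, -0.976], [-0.001, -1.0, 0.0]]
ft_force: [0.4, -0.2, -0.3]
grip_width: 0.0853
```

jog_arm(rows=[{"hand":0.6,"dx":0,"dy":0,"dz":0,"ax":0,"ay":0,"az":0},{"hand":0.5,"dx":0,"dy":0,"dz":0,"ax":0,"ay":0,"az":0},{"hand":0.5,"dx":0,"dy":0,"dz":0,"ax":0,"ay":0,"az":0},{"hand":0.5,"dx":0,"dy":0,"dz":0,"ax":0,"ay":0,"az":0},{"hand":0.5,"dx":0,"dy":0,"dz":0,"ax":0,"ay":0,"az":0}], newtons=60)

```text
time_s: 10.48
position: [0.4273, -0.1462, 0.0544]
tool_rot: [[-0.976, 0.001, -0.217], [0.217, -0.0, -0.976], [-0.001, -1.0, 0.0]]
ft_force: [-2.2, 0.8, 6.1]
grip_width: 0.0583
```

jog_arm(rows=[{"hand":0,"dx":0,"dy":0,"dz":0,"ax":0,"ay":0,"az":0},{"hand":0,"dx":0,"dy":0,"dz":0,"ax":0,"ay":0,"az":0},{"hand":0,"dx":0,"dy":0,"dz":0,"ax":0,"ay":0,"az":0},{"hand":0,"dx":0,"dy":0,"dz":0,"ax":0,"ay":0,"az":0},{"hand":0,"dx":0,"dy":0,"dz":0,"ax":0,"ay":0,"az":0}], newtons=100)

```text
time_s: 10.9
position: [0.4273, -0.1463, 0.0546]
tool_rot: [[-0.976, 0.001, -0.217], [0.217, -0.001, -0.976], [-0.001, -1.0, 0.0]]
ft_force: [-2.4, 0.5, 9.1]
grip_width: 0.0574
```

```bash
python3 look.py 9;python3 - <<'E'
import cv2
t=cv2.imread("pics/side9.png")
cv2.imwrite("pics/sz9.png",cv2.resize(t[150:230,300:410],None,fx=7,fy=7,interpolation=cv2.INTER_CUBIC))
E
```

```text
t 10.9 pos [ 0.4273 -0.1463  0.0546] F [-2.4082  0.5043  9.072 ] w 0.057412655576551244 xyaw 167.45880189905847 down -0.9999993930209999
target [ 0.5572 -0.1744] 0.073 tool delta cm [-13.2964  -1.8309  -0.0732]
```

View pics/sz9.png

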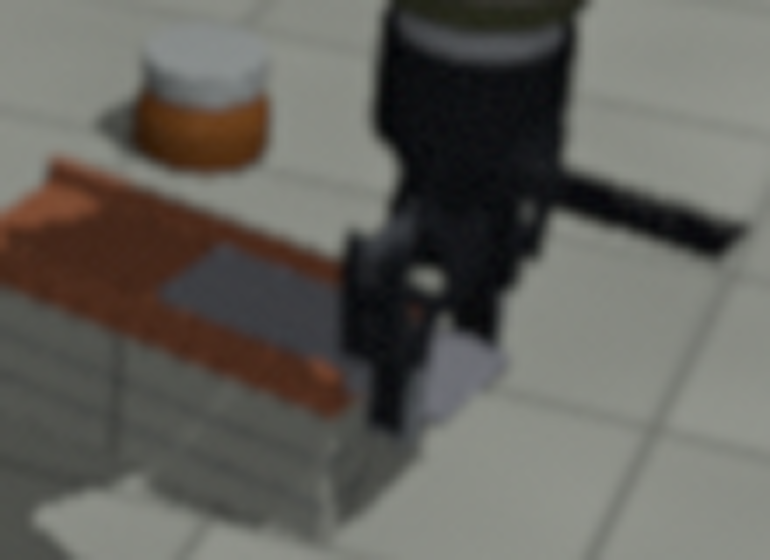

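The cover is held: width 57 mm, with 9 N upward on the tool because the pads swung down and pressed the plate on the step. I'll lift gently.

jog_arm(rows=[{"hand":0,"dx":0,"dy":-0.3,"dz":0,"ax":0,"ay":0,"az":0},{"hand":0,"dx":0,"dy":-0.4,"dz":0,"ax":0,"ay":0,"az":0},{"hand":0,"dx":0,"dy":-0.5,"dz":0,"ax":0,"ay":0,"az":0},{"hand":0,"dx":0,"dy":-0.6,"dz":0,"ax":0,"ay":0,"az":0},{"hand":0,"dx":0,"dy":-0.7,"dz":0,"ax":0,"ay":0,"az":0}])

```text
time_s: 11.42
position: [0.4271, -0.1461, 0.0794]
tool_rot: [[-0.976, -0.0, -0.217], [0.217, 0.0, -0.976], [0.0, -1.0, -0.0]]
ft_force: [-0.1, -0.1, 0.3]
grip_width: 0.0573
```

jog_arm(rows=[{"hand":0,"dx":0,"dy":-1,"dz":0,"ax":0,"ay":0,"az":0},{"hand":0,"dx":0,"dy":-1,"dz":0,"ax":0,"ay":0,"az":0},{"hand":0,"dx":0,"dy":-1,"dz":0,"ax":0,"ay":0,"az":0},{"hand":0,"dx":0,"dy":-1,"dz":0,"ax":0,"ay":0,"az":0},{"hand":0,"dx":0,"dy":-0.5,"dz":0,"ax":0,"ay":0,"az":0}])

```text
time_s: 11.83
position: [0.4275, -0.1463, 0.1253]
tool_rot: [[-0.976, 0.002, -0.217], [0.217, -0.001, -0.976], [-0.002, -1.0, 0.001]]
ft_force: [1.1, -0.8, -1.1]
grip_width: 0.057
```

```bash
python3 look.py 10;python3 - <<'E'
import cv2
t=cv2.imread("pics/side10.png")
cv2.imwrite("pics/sz10.png",cv2.resize(t[130:230,290:410],None,fx=6,fy=6,interpolation=cv2.INTER_CUBIC))
E
```

```text
t 11.8333 pos [ 0.4275 -0.1463  0.1253] F [ 1.0748 -0.798  -1.1297] w 0.05701481767479707 xyaw 167.46265015531708 down -0.9999981071364283
target [ 0.5572 -0.1744] 0.073 tool delta cm [-13.2646   5.2567  -0.0808]
```

View pics/sz10.png

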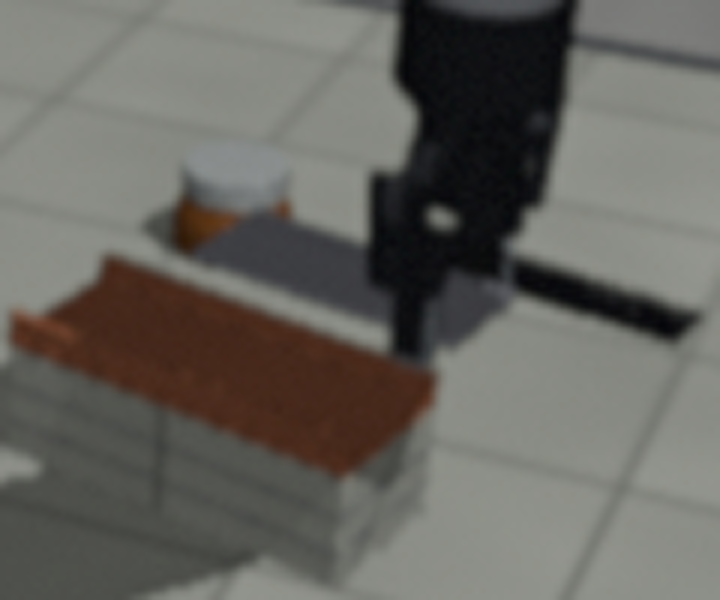

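The cover is up, level by eye, and clear of the step. I'll check the bin's clearance and the transport numbers.

```bash
python3 -c "
from h import *
print('bin top rim',plane('top',[(120,195),(105,283)],.26),'base',plane('top',[(153,213),(150,288)],0.0))
z=np.array([(200,255),(272,212),(512,293),(455,350)]);s=(z+.5)/6+[290,130]-.5
print(plane('side',s,.147),rect(plane('side',s,.147)))
a=np.deg2rad(-10.2);g=np.array([.556,.156])-.0525*np.array([np.cos(a),np.sin(a)])
delta(g,.125)
"
```

```text
bin top rim [[0.5886 0.3956]
 [0.3992 0.4135]] base [[0.6045 0.405 ]
 [0.3981 0.402 ]]
[[ 0.5464 -0.1395]
 [ 0.5315 -0.1962]
 [ 0.4048 -0.1691]
 [ 0.4129 -0.1071]] (array([ 0.4723, -0.1535]), 137.3972625732422, 62.139808654785156, -13.659500122070312)
t 11.9333 pos [ 0.4275 -0.1464  0.1247] F [ 0.1857 -0.4465 -0.3883] w 0.057312464076066306 xyaw 167.45661118182645 down -0.999998073081818
target [0.5043 0.1653] 0.125 tool delta cm [ -0.7346  -0.0481 -32.0913]
```

jog_arm(rows=[{"hand":0,"dx":0,"dy":-0.2,"dz":-1.5,"ax":0,"ay":0,"az":0},{"hand":0,"dx":0,"dy":-0.2,"dz":-2.5,"ax":0,"ay":0,"az":0},{"hand":0,"dx":0,"dy":0,"dz":-3,"ax":0,"ay":0,"az":0},{"hand":0,"dx":0,"dy":0,"dz":-3,"ax":0,"ay":0,"az":0},{"hand":0,"dx":0,"dy":0,"dz":-3,"ax":0,"ay":0,"az":0}])

```text
time_s: 12.35
position: [0.4552, -0.0179, 0.1274]
tool_rot: [[-0.976, -0.001, -0.218], [0.218, 0.0, -0.976], [0.001, -1.0, -0.0]]
ft_force: [0.8, -0.4, -0.1]
grip_width: 0.0573
```

jog_arm(rows=[{"hand":0,"dx":0,"dy":0,"dz":-3,"ax":0,"ay":0,"az":0},{"hand":0,"dx":0,"dy":0,"dz":-3,"ax":0,"ay":0,"az":0},{"hand":0,"dx":0,"dy":0,"dz":-3,"ax":0,"ay":0,"az":0},{"hand":0,"dx":0,"dy":0,"dz":-3,"ax":0,"ay":0,"az":0},{"hand":0,"dx":0,"dy":0,"dz":-3,"ax":0,"ay":0,"az":0}])

```text
time_s: 12.77
position: [0.4878, 0.1287, 0.1273]
tool_rot: [[-0.976, -0.001, -0.217], [0.217, -0.0, -0.976], [0.001, -1.0, 0.0]]
ft_force: [1.1, -0.2, 0.6]
grip_width: 0.057
```

jog_arm(rows=[{"hand":0,"dx":0,"dy":0,"dz":-2.2,"ax":0,"ay":0,"az":0},{"hand":0,"dx":0,"dy":0,"dz":-1.2,"ax":0,"ay":0,"az":0},{"hand":0,"dx":0,"dy":0,"dz":0,"ax":0,"ay":-1.1,"az":0},{"hand":0,"dx":0,"dy":0,"dz":0,"ax":0,"ay":-1.1,"az":0},{"hand":0,"dx":0,"dy":0,"dz":0,"ax":0,"ay":0,"az":0}])

```text
time_s: 13.18
position: [0.4951, 0.1593, 0.1276]
tool_rot: [[-0.984, -0.001, -0.179], [0.179, -0.0, -0.984], [0.001, -1.0, 0.0]]
ft_force: [-0.4, -0.7, -1.0]
grip_width: 0.0573
```

```bash
cat > look2.py <<'E'
import sys
from h import *
a=np.deg2rad(-10.2);g=np.array([.556,.156])-.0525*np.array([np.cos(a),np.sin(a)])
delta(g,.04)
k=sys.argv[1];a=[]
for n in('top','side'): 
  i=imaging.get_image(n)[:,:,::-1]; cv2.imwrite(f'pics/{n}{k}.png',i); 
  c=i[150:270,190:310] if n=='top' else i[190:310,230:350]
  a.append(cv2.resize(c,(398,398),interpolation=cv2.INTER_CUBIC))
cv2.imwrite(f'pics/z{k}.png',np.hstack(a))
E
python3 look2.py 11
```

```text
t 13.1833 pos [0.4951 0.1593 0.1276] F [-0.3972 -0.7338 -1.0489] w 0.05730482657375704 xyaw 169.70278765157835 down -0.9999996045120307
target [0.5043 0.1653] 0.04 tool delta cm [-0.8108  8.7552 -0.7556]
```

View pics/z11.png

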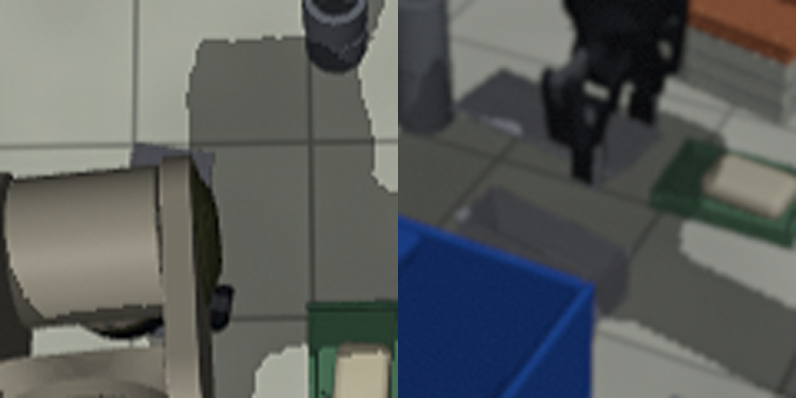

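```bash
python3 -c "
from h import *
t=cv2.imread('pics/top11.png');cv2.imwrite('pics/e11.png',cv2.resize(t[180:215,215:270],None,fx=12,fy=12,interpolation=cv2.INTER_CUBIC))
s=cv2.imread('pics/side11.png');cv2.imwrite('pics/f11.png',cv2.resize(s[200:290,235:320],None,fx=6,fy=6,interpolation=cv2.INTER_CUBIC))
e=np.array([.6157,.1374]);v=np.array([.179,.984]);print('expected rear corners',e+.03*v,e-.03*v)"
```

```text
expected rear corners [0.6211 0.1669] [0.6103 0.1079]
```

View pics/e11.png

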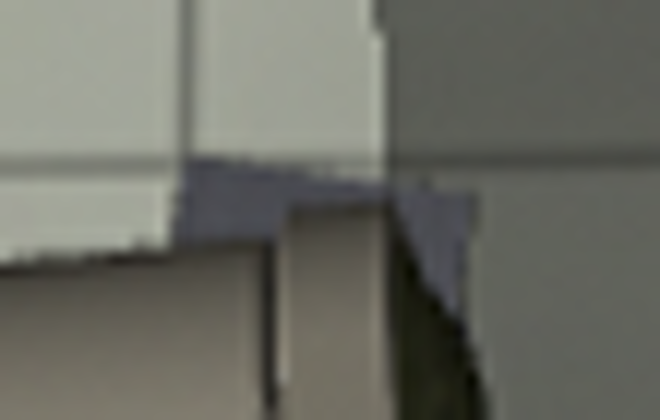

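View pics/f11.png

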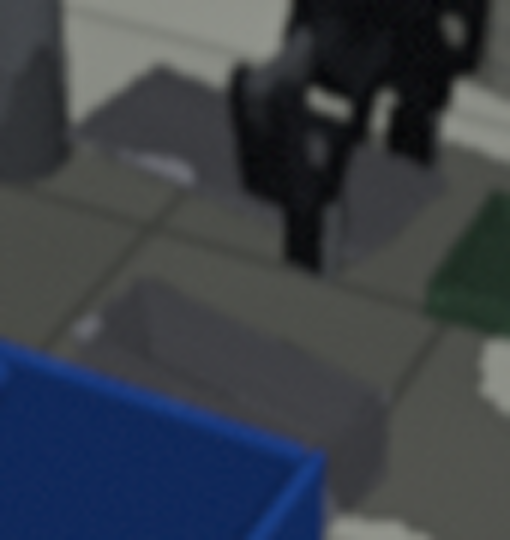

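```bash
python3 -c "
from h import *
T=(np.array([(185,155),(478,192)])+.5)/12+[215,180]-.5
Sd=(np.array([(78,133),(165,65)])+.5)/6+[235,200]-.5
print(tri(T,Sd));P=plane('top',T,.149);print(P,np.linalg.norm(P[0]-P[1]),P.mean(0), np.degrees(np.arctan2(*(P[0]-P[1])[::-1])))
F=(np.array([(443,185),(335,270)])+.5)/6+[235,200]-.5
print(plane('side',np.r_[Sd,F],.149))
"
```

```text
[[0.6168 0.169  0.1481 0.0082]
 [0.6095 0.1095 0.1465 0.006 ]]
[[0.6206 0.1704]
 [0.6118 0.1103]] 0.0606935375218069 [0.6162 0.1404] 81.71440755947579
[[0.6116 0.1703]
 [0.6043 0.1129]
 [0.4712 0.1391]
 [0.4855 0.2043]]
```

The rear end triangulates to about 147 mm high, so the cover is level. Its position agrees within 3 mm of prediction, and I'll bias y by -1.5 mm for that. I'll align, then go down.

jog_arm(rows=[{"hand":0,"dx":-0.4,"dy":0,"dz":-0.31,"ax":0,"ay":0,"az":0},{"hand":0,"dx":-0.4,"dy":1.5,"dz":-0.31,"ax":0,"ay":0,"az":0},{"hand":0,"dx":0,"dy":2,"dz":0,"ax":0,"ay":0,"az":0},{"hand":0,"dx":0,"dy":1.5,"dz":0,"ax":0,"ay":0,"az":0},{"hand":0,"dx":0,"dy":1,"dz":0,"ax":0,"ay":0,"az":0}])

```text
time_s: 13.7
position: [0.5042, 0.1645, 0.0665]
tool_rot: [[-0.984, -0.002, -0.18], [0.18, -0.0, -0.984], [0.001, -1.0, 0.0]]
ft_force: [-0.7, 0.9, -0.7]
grip_width: 0.0572
```

jog_arm(rows=[{"hand":0,"dx":0,"dy":1,"dz":0,"ax":0,"ay":0,"az":0},{"hand":0,"dx":0,"dy":0.5,"dz":0,"ax":0,"ay":0,"az":0},{"hand":0,"dx":0,"dy":0,"dz":0,"ax":0,"ay":0,"az":0},{"hand":0,"dx":0,"dy":0,"dz":0,"ax":0,"ay":0,"az":0},{"hand":0,"dx":0,"dy":0,"dz":0,"ax":0,"ay":0,"az":0}])

```text
time_s: 14.12
position: [0.5048, 0.1651, 0.0535]
tool_rot: [[-0.984, 0.001, -0.179], [0.179, 0.0, -0.984], [-0.001, -1.0, -0.0]]
ft_force: [1.0, 0.2, -0.4]
grip_width: 0.0571
```

```bash
python3 look2.py 12; python3 -c "
from h import *
t=cv2.imread('pics/top12.png')[180:230,210:275];s=cv2.imread('pics/side12.png')[220:300,235:320]
cv2.imwrite('pics/e12.png',np.hstack([cv2.resize(t,None,fx=6,fy=6,interpolation=cv2.INTER_CUBIC),cv2.resize(s,(400,300),interpolation=cv2.INTER_CUBIC)]))"
```

```text
t 14.1167 pos [0.5048 0.1651 0.0535] F [ 1.0202  0.1541 -0.3509] w 0.05711478909500984 xyaw 169.65964746065742 down -0.9999990851147669
target [0.5043 0.1653] 0.04 tool delta cm [ 0.0496  1.3512 -0.0156]
```

View pics/e12.png

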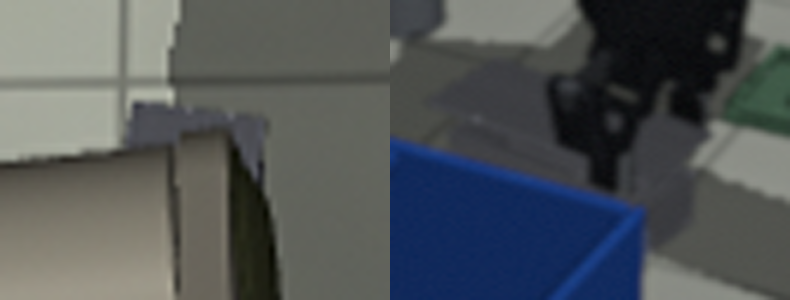

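```bash
python3 -c "
from h import *
T=(np.array([(130,103),(268,120)])+.5)/6+[210,180]-.5
P=plane('top',T,.075);print(P,np.linalg.norm(P[0]-P[1]),P.mean(0), np.degrees(np.arctan2(*(P[0]-P[1])[::-1])))
"
```

```text
[[0.6287 0.1769]
 [0.6201 0.1162]] 0.06123002950742326 [0.6244 0.1466] 81.91056777903934
```

jog_arm(rows=[{"hand":0,"dx":0,"dy":0,"dz":0.15,"ax":0,"ay":0.8,"az":0},{"hand":0,"dx":0,"dy":0.6,"dz":0,"ax":0,"ay":0,"az":0},{"hand":0,"dx":0,"dy":0.6,"dz":0,"ax":0,"ay":0,"az":0},{"hand":0,"dx":0,"dy":0.6,"dz":0,"ax":0,"ay":0,"az":0},{"hand":0,"dx":0,"dy":0,"dz":0,"ax":0,"ay":0,"az":0}])

```text
time_s: 14.63
position: [0.5033, 0.1634, 0.0333]
tool_rot: [[-0.981, -0.003, -0.193], [0.193, -0.0, -0.981], [0.002, -1.0, 0.001]]
ft_force: [0.3, -0.1, -1.0]
grip_width: 0.0572
```

jog_arm(rows=[{"hand":0,"dx":0,"dy":0.1,"dz":0,"ax":0,"ay":0,"az":0},{"hand":0,"dx":0,"dy":0.1,"dz":0,"ax":0,"ay":0,"az":0},{"hand":0,"dx":0,"dy":0,"dz":0,"ax":0,"ay":0,"az":0},{"hand":0,"dx":0,"dy":0,"dz":0,"ax":0,"ay":0,"az":0},{"hand":0,"dx":0,"dy":0,"dz":0,"ax":0,"ay":0,"az":0}])

```text
time_s: 15.05
position: [0.5041, 0.1636, 0.033]
tool_rot: [[-0.981, 0.0, -0.193], [0.193, 0.0, -0.981], [-0.0, -1.0, -0.0]]
ft_force: [0.1, 0.9, -1.1]
grip_width: 0.0576
```

jog_arm(rows=[{"hand":0,"dx":0,"dy":0.1,"dz":0,"ax":0,"ay":0,"az":0},{"hand":0,"dx":0,"dy":0.1,"dz":0,"ax":0,"ay":0,"az":0},{"hand":0,"dx":0,"dy":0,"dz":0,"ax":0,"ay":0,"az":0},{"hand":0,"dx":0,"dy":0,"dz":0,"ax":0,"ay":0,"az":0},{"hand":0,"dx":0,"dy":0,"dz":0,"ax":0,"ay":0,"az":0}])

```text
time_s: 15.47
position: [0.5041, 0.1636, 0.0308]
tool_rot: [[-0.981, 0.0, -0.193], [0.193, 0.0, -0.981], [-0.0, -1.0, -0.0]]
ft_force: [-0.3, 0.8, -1.2]
grip_width: 0.0573
```

jog_arm(rows=[{"hand":0,"dx":0,"dy":0.1,"dz":0,"ax":0,"ay":0,"az":0},{"hand":0,"dx":0,"dy":0,"dz":0,"ax":0,"ay":0,"az":0},{"hand":0,"dx":0,"dy":0,"dz":0,"ax":0,"ay":0,"az":0},{"hand":0,"dx":0,"dy":0,"dz":0,"ax":0,"ay":0,"az":0},{"hand":0,"dx":0,"dy":0,"dz":0,"ax":0,"ay":0,"az":0}])

```text
time_s: 15.88
position: [0.5042, 0.1636, 0.0301]
tool_rot: [[-0.981, 0.0, -0.193], [0.193, 0.0, -0.981], [-0.0, -1.0, -0.0]]
ft_force: [-0.0, -0.3, 5.0]
grip_width: 0.0573
```

```bash
python3 look2.py 13; python3 -c "
from h import *
t=cv2.imread('pics/top13.png')[180:230,210:275];s=cv2.imread('pics/side13.png')[220:300,235:320]
cv2.imwrite('pics/e13.png',np.hstack([cv2.resize(t,None,fx=6,fy=6,interpolation=cv2.INTER_CUBIC),cv2.resize(s,(400,300),interpolation=cv2.INTER_CUBIC)]))"
```

```text
t 15.8833 pos [0.5042 0.1636 0.0301] F [-0.0204 -0.3242  5.0003] w 0.05726316038079641 xyaw 168.8580985082648 down -0.9999998789543114
target [0.5043 0.1653] 0.04 tool delta cm [ 0.0169 -0.9913 -0.172 ]
```

View pics/e13.png

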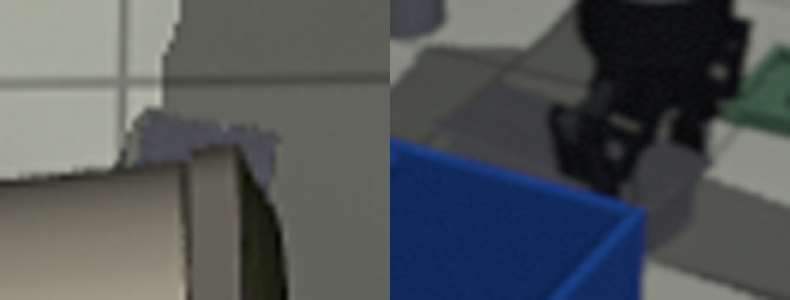

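Contact is at 5 N and within 0.5 mm of the expected height. I'll check the rear-end position before releasing.

```bash
python3 -c "
from h import *
T=(np.array([(145,108),(279,128)])+.5)/6+[210,180]-.5
P=plane('top',T,.051);print(P,np.linalg.norm(P[0]-P[1]),P.mean(0), np.degrees(np.arctan2(*(P[0]-P[1])[::-1])))
"
```

```text
[[0.6325 0.1733]
 [0.6223 0.1131]] 0.06099539738926749 [0.6274 0.1432] 80.41439206493033
```

jog_arm(rows=[{"hand":0.72,"dx":0,"dy":0,"dz":0,"ax":0,"ay":0,"az":0},{"hand":0.75,"dx":0,"dy":0,"dz":0,"ax":0,"ay":0,"az":0},{"hand":0.8,"dx":0,"dy":0,"dz":0,"ax":0,"ay":0,"az":0},{"hand":0.9,"dx":0,"dy":0,"dz":0,"ax":0,"ay":0,"az":0},{"hand":1,"dx":0,"dy":0,"dz":0,"ax":0,"ay":0,"az":0}])

```text
time_s: 16.4
position: [0.504, 0.1635, 0.0297]
tool_rot: [[-0.981, -0.0, -0.193], [0.193, 0.0, -0.981], [0.0, -1.0, 0.0]]
ft_force: [0.4, 0.2, 0.3]
grip_width: 0.0851
```

jog_arm(rows=[{"hand":1,"dx":0,"dy":0,"dz":0,"ax":0,"ay":0,"az":0},{"hand":1,"dx":0,"dy":0,"dz":0,"ax":0,"ay":0,"az":0},{"hand":1,"dx":0,"dy":0,"dz":0,"ax":0,"ay":0,"az":0},{"hand":1,"dx":0,"dy":0,"dz":0,"ax":0,"ay":0,"az":0},{"hand":1,"dx":0,"dy":0,"dz":0,"ax":0,"ay":0,"az":0}])

```text
time_s: 16.82
position: [0.5041, 0.1635, 0.0298]
tool_rot: [[-0.981, 0.0, -0.193], [0.193, -0.0, -0.981], [-0.0, -1.0, -0.0]]
ft_force: [0.1, 0.4, -0.3]
grip_width: 0.0857
```

jog_arm(rows=[{"hand":1,"dx":0,"dy":-0.8,"dz":0,"ax":0,"ay":0,"az":0},{"hand":1,"dx":0,"dy":-1.5,"dz":0,"ax":0,"ay":0,"az":0},{"hand":1,"dx":0,"dy":-3,"dz":0,"ax":0,"ay":0,"az":0},{"hand":1,"dx":0,"dy":-4,"dz":0,"ax":0,"ay":0,"az":0},{"hand":1,"dx":0,"dy":-4,"dz":0,"ax":0,"ay":0,"az":0}])

```text
time_s: 17.23
position: [0.5034, 0.1635, 0.1646]
tool_rot: [[-0.981, -0.001, -0.193], [0.193, -0.0, -0.981], [0.001, -1.0, 0.0]]
ft_force: [1.2, -0.4, 0.8]
grip_width: 0.0853
```

Now I'll move aside to the right for a clear final view.

jog_arm(rows=[{"hand":1,"dx":0.5,"dy":-1,"dz":3.6,"ax":0,"ay":0,"az":0},{"hand":1,"dx":0.5,"dy":-1,"dz":3.6,"ax":0,"ay":0,"az":0},{"hand":1,"dx":0.5,"dy":-1,"dz":3.6,"ax":0,"ay":0,"az":0},{"hand":1,"dx":0.5,"dy":0,"dz":3.6,"ax":0,"ay":0,"az":0},{"hand":1,"dx":0.5,"dy":0,"dz":3.6,"ax":0,"ay":0,"az":0}])

```text
time_s: 17.65
position: [0.444, -0.0095, 0.1941]
tool_rot: [[-0.981, 0.002, -0.193], [0.193, -0.001, -0.981], [-0.002, -1.0, 0.0]]
ft_force: [0.3, 0.3, -0.5]
grip_width: 0.0854
```

jog_arm(rows=[{"hand":1,"dx":0,"dy":0,"dz":3.6,"ax":0,"ay":0,"az":0},{"hand":1,"dx":0,"dy":0,"dz":3.6,"ax":0,"ay":0,"az":0},{"hand":1,"dx":0,"dy":0,"dz":3.6,"ax":0,"ay":0,"az":0},{"hand":1,"dx":0,"dy":0,"dz":3.6,"ax":0,"ay":0,"az":0},{"hand":1,"dx":0,"dy":0,"dz":3.6,"ax":0,"ay":0,"az":0}])

```text
time_s: 18.07
position: [0.4092, -0.1864, 0.1936]
tool_rot: [[-0.981, 0.001, -0.193], [0.193, -0.001, -0.981], [-0.001, -1.0, 0.0]]
ft_force: [1.1, 0.3, 0.3]
grip_width: 0.0854
```

jog_arm(rows=[{"hand":1,"dx":0,"dy":0,"dz":3.6,"ax":0,"ay":0,"az":0},{"hand":1,"dx":0,"dy":0,"dz":3.6,"ax":0,"ay":0,"az":0},{"hand":1,"dx":0,"dy":0,"dz":0,"ax":0,"ay":0,"az":0},{"hand":1,"dx":0,"dy":0,"dz":0,"ax":0,"ay":0,"az":0},{"hand":1,"dx":0,"dy":0,"dz":0,"ax":0,"ay":0,"az":0}])

```text
time_s: 18.48
position: [0.3959, -0.255, 0.1931]
tool_rot: [[-0.981, -0.0, -0.194], [0.194, 0.0, -0.981], [0.0, -1.0, -0.0]]
ft_force: [0.7, 0.3, -0.5]
grip_width: 0.0851
```

```bash
python3 look2.py 14; python3 -c "
from h import *
t=cv2.imread('pics/top14.png');s=cv2.imread('pics/side14.png')
b,g,r=[t[:,:,i].astype(int) for i in range(3)]
roi=np.zeros(t.shape[:2],bool);roi[185:265,210:272]=1
c=comps(roi&(b>r+6))[0][:,0];print(len(c),rect(plane('top',c,.051)))
cv2.imwrite('pics/e14.png',np.hstack([cv2.resize(t[185:265,200:280],(398,398),interpolation=cv2.INTER_CUBIC),cv2.resize(s[220:300,235:315],(398,398),interpolation=cv2.INTER_CUBIC)]))"
```

```text
t 18.4833 pos [ 0.3959 -0.255   0.1931] F [ 0.6537  0.2834 -0.5155] w 0.08506971977612093 xyaw 168.8400237493989 down -0.9999999374308489
target [0.5043 0.1653] 0.04 tool delta cm [ -2.505   15.323  -43.3275]
141 (array([0.5563, 0.1556]), 138.28643798828125, 58.65776062011719, -9.815010070800781)
```

View pics/e14.png

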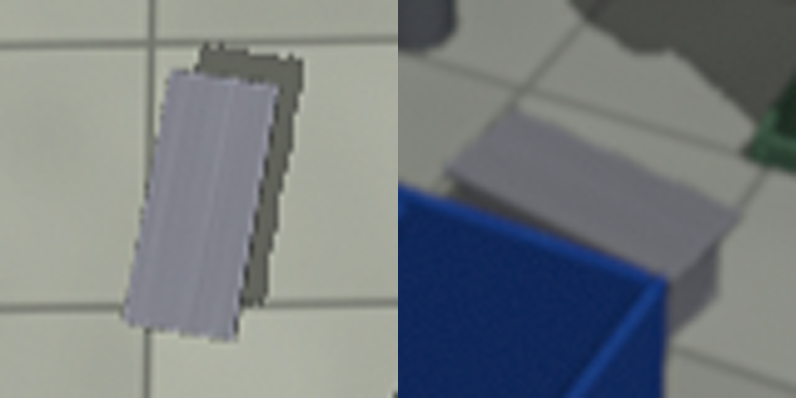

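View pics/top14.png

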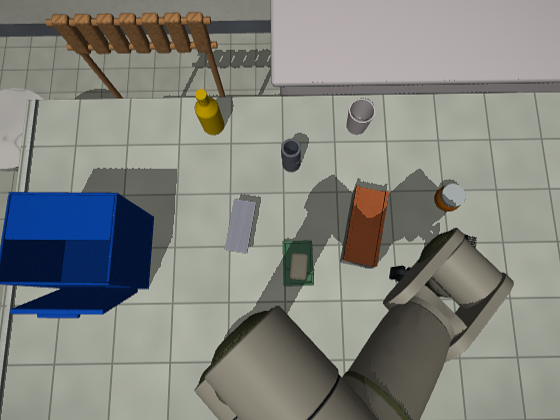

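The cover lies flat on the box at about (0.5563, 0.1556), yaw -9.8°. In the zoom its top-view corners are at (170,70), (277,88), (237,340) and (122,320). The other things stand where they were, so I'm handing in.

```bash
python3 -c "
from rig import job;print(job.close_job())"
```

```text
the job is handed in; nothing more can be done
None
```

The cover is on the hair pin box, flat and released, and the job is handed in at about 18.6 s of the 64 s. No verdict was reported.

**What I did:**
- I pushed the cover with the shut fingers until it stuck out about 40 mm over the open edge.
- I pinched the overhanging end at 100 N and lifted it with the cover centre about 144 mm up.
- I carried it across and set it down to a 5 N contact, then opened the fingers and moved the arm clear.

**Last checks (top camera):**

| | Centre (m) | Yaw | Outline |
|---|---|---|---|
| Cover | (0.5563, 0.1556) | -9.8° | 138 x 59 mm |
| Box, measured before it was covered | (0.556, 0.156) | -10.2° | – |

- The centres agree within about 1 mm and the angles within 0.5°. The cover's outline fits a flat 140 x 60 mm plate.
- The soap, its tray, the rollers and the jar look unmoved. The arm hid most of the comb in the last top view, so I did not check it at the end, but no move came down near it.

**What went wrong or disagreed:**
- My first push came in about 2 mm too high, at 75 mm, so I backed off and lowered the fingers before pushing.
- The side camera put flat outlines 2 to 6 mm away from the top camera, up to 9 mm for the step, so I relied on the top camera for the final fit.
- The gripper read 57 mm while holding the 60 mm cover. I took this as pad give and did not check it further.

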